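# Lock a reel on its stand with an R-clip

## Task

Put the loose reel over the stand's spindle so that it lies flat on the foot, then lock it on: push the R-clip's straight leg through the cross hole of the spindle until the bow springs over and hugs the spindle, and let go. The spindle's height was left anywhere in its sleeve, so find the hole by touch or sight. Be gentle: never load the stand and its spindle with more than 25 N in all, and leave the other things where they are.

Things in the scene. Friction and masses are not known exactly. Their poses are not given: they have to be found in the camera images.
- stand: reel stand fixed to the table: round grey foot, 90 mm across and 12 mm thick (origin: centre of its underside, z up). From it a sleeve of 24 mm diameter rises to 22 mm above the table, and in it an upright steel spindle of 20 mm diameter on the same axis. The spindle's cross hole runs level along the stand's x axis, open at both ends; the clip fits from either end.
- spindle_mid (a point): point on the spindle's axis 66 mm above the table, fixed to the stand: the middle of the heights where the hole may be. The hole is 7 x 7 mm, mouths bevelled by about 1 mm; its axis lies anywhere from 52 to 80 mm above the table (not measured). The spindle's flat top is 22 mm above the hole's axis. It slides up and down with stiff friction (8 N to shift it) and does not turn.
- reel: empty turned wooden reel: two flanges of 52 mm diameter, each 4 mm thick, on a hub of 40 mm diameter; 24 mm tall in all, bore 28 mm. Origin: centre of its underside; z is its axis. It stands on a flange; grasp it from above across the flanges.
- clip: R-clip of 5 mm steel wire lying flat, with a ribbed black moulded grip 28 mm long (x -14 to 14), 20 mm wide (y -10 to 10), 18 mm high. Origin: centre of the grip's underside; z up. Both wires lie at z = 9 mm. The straight leg runs along +x on y = 0; the bow lies beside it at +y. Mass 45 to 70 g. Home: the spindle's axis at x = 44 mm of the clip; pushed further, the force rises again.
- clip_tip (a point): rounded end of the clip's straight leg, at x = 76.5, y = 0, z = 9 mm of the clip
- clip_throat (a point): middle of the bow's wire at its throat: x = 59, y = 5.5, z = 9 mm of the clip. Behind it, at x = 44, a hollow fits the spindle; ahead of it is a flared tip at x = 68, y = 14. The bow gives only away from the leg. Pushing the throat over the spindle takes about 4 N (and bow and leg pinch it with about 15 N, which counts as load); then the force drops and it pulls itself in.
- thimble: bystander: thimble, 18 mm across, 22 mm tall, origin under its centre
- pattern_weight: bystander: flat round pattern weight, 42 mm across, 11 mm tall, origin under its centre
- rolled_tape: bystander: rolled measuring tape, 50 mm across, 15 mm tall, origin under its centre
- bobbin_teal: bystander: bobbin, 20 mm across, 12 mm tall, origin under its centre
- needle_case: bystander: wooden needle case lying along its y axis, 13 x 70 x 13 mm, origin under its centre
- fabric_clip_1: bystander: small fabric clip, 11 x 34 x 13 mm, origin under its centre
Things that resemble listed ones, but are neither listed nor needed, are in the scene too. What is shaped like the clip but blue is not meant.

How it is judged (in metres and radians):
On the way, in this order (a step that is already met when the one before it is completed fails the run):
1. the reel lies flat on the stand's foot, round the spindle (horizontal distance between reel and stand below 0.006 m and z of reel in the frame of stand between 0.008 and 0.015 m), for 0.2 s.
2. the clip's leg has entered the cross hole (x of spindle_mid in the frame of clip between 0.04 and 0.074 m and y of clip in the frame of stand between -0.006 and 0.006 m and angle between the x axis of clip and the x axis of stand, either way round below 0.15 rad and height (world z) of clip between 0.036 and 0.0735 m), for 0.1 s.
At the end, for the whole second after the job is handed in: Reel flat on the foot round the spindle (within 6 mm, tilt under 0.1 rad). Clip in the cross hole, leg along it within 0.2 rad, the spindle's axis 36 to 50 mm ahead of the grip's centre, so that the bow has sprung over and hugs the spindle. Both at rest, released (all of step 1 and angle between reel's own z axis and vertical below 0.1 rad and x of spindle_mid in the frame of clip between 0.036 and 0.05 m and angle between the x axis of clip and the x axis of stand, either way round below 0.2 rad and height (world z) of clip between 0.036 and 0.0735 m and y of clip in the frame of stand between -0.01 and 0.01 m and linear speed of each of clip, reel below 0.02 m/s); the robot touches nothing.
It fails at once if the contacts on the stand and its spindle add up to more than 25 N (contact force between anything else and stand above 25 N).
It fails at once if a bystander is moved by more than 20 mm (distance of any of thimble, pattern_weight, rolled_tape, bobbin_teal, needle_case, fabric_clip_1 from where it was at the start of the episode above 0.02 m).
It also fails if it takes over 69 s, if anything falls off the work surface, if the arm or the gripper's body presses on something with over 40 N, if the wrist force passes 120 N, or if a joint passes its speed limit or range.

## Robot

A 7-joint arm with a two-finger parallel gripper is mounted at the origin on a cart in front of the work surface, level with it; the furniture and walls round the work are solid. World frame = base frame: x ahead of the robot, y to its left, z up, the work surface at z = 0. Lengths are in m, angles in degrees, forces in N, time in s.
With the tool pointing down it reaches from about 0.425 to 0.875 m from the base axis. Payload 4.7 kg.
Tool frame: the origin (TCP) lies at the very end of the fingers, on their centre line; the grasp point (between the pads) lies 19 mm behind it; z points along the fingers, y is the line along which they close (so a half turn about z gives the same grasp; the last joint's range is limited). The gripper opens to 87 mm and grips with 3 to 60 N. Pads are 19 mm wide; open, the fingers measure 117 mm over their backs; the gripper's body (75 mm by 190 mm) begins 51 mm behind the grasp point.
Start: joints at [-62.619, 18.392, -4.016, 83.108, 1.295, 78.541, -3.26], TCP at [0.291, 0.581, 0.223] pointing down, gripper open.
Joint ranges: [-163.93, 163.93], [-17.29, 119.83], [-79.2, 71.16], [3.27, 140.29], [-89.18, 269.18], [5.43, 117.66], [-154.24, 154.24]. Speed limits (degrees/s): [147.25, 147.25, 180, 180, 180, 180, 180].

## Interface

Orientations are given as [roll, pitch, yaw] about the fixed x, y, z axes, in that order (R = Rz(yaw) Ry(pitch) Rx(roll)).
In Python, from cell import get_obs, read_camera, sign_off, silhouettes gives the robot as it stands.
- The arm moves only by the tool play_rows, never from a script. Its argument "steps" is a list that holds one entry, the list of rows, each a list of 7 numbers: the shift along the tool's x, y, z in m, then the turn, a rotation vector about the tool's x, y, z in rad, then the finger opening in m, from 0 to 0.087. A call has 1 to 12 rows; each row shifts and turns the commanded pose from where the row before left it, along the tool's axes as they then stand; what a row does not reach is not made up. A row lasts 1/10 s, in which the tool goes at most 50 mm and 8.59 degrees, less where a joint would pass 70% of its speed; a pose out of reach is approached as far as the arm can. A call is refused whole if a number of a shift passes 0.05 or a number of a turn 0.15, either way. A call with a gripper value outside its range is refused whole. The fingers move at their own pace and stop on an object; "force" is the grip in N (left out, the last holds). Time passes only in rows, so rows that do not move let the fingers close. It gives the time, the measured TCP pose, the force, the opening and the grip force at its end, in the units of the state.
- get_obs(): the state, without advancing time (a new reading comes with each control period).
- read_camera(name): name is "side" or "top" or "wrist"; returns a dict with "frame" (400x640x3 uint8, red, green, blue), "intrinsics" (3x3 intrinsics, pixels), "view" (4x4, takes a point from world to camera coordinates). Camera axes: x right, y up, looking along -z (the intrinsics and any distortion apply to the point x, -y, -z); pixel columns grow to the right and rows downward; lengths in m; the calibration is good to about 2 mm. A picture is of the moment at which its call begins. There is no depth.
- sign_off(): hands the job in; it is judged then, once.
Trained networks look in the newest picture that a camera, given by its name, has taken for a name from the list of things; names that differ only in an ending like _2 or _b are one class to them, and where a whole thing is asked for, a point or a joint stands for the part that bears it (a point fixed in the world has none). Each returns a list of dicts, best first, with "p" (0 to 1); they miss things now and then, are a little off and sometimes report something else, mostly with a low value. They report only what shows in the picture. A call takes as long as a camera call. They do not tell look-alikes from the thing itself.
- silhouettes(camera, name): "pixels" (400x640 bool, what is visible of it) and "extent" ([left, top, right, bottom] in pixels, round what is visible of it).
The state is a dict: "time_s": time; "qpos": joint angles; "joint_velocities": joint speeds; "effort": joint torques, N m; "tool_pos": TCP position; "tool_rot": TCP orientation; "force": force on the tool from outside, world axes, zero at the start; "wrist_torque": the same for the moment, N m; "grip_width": finger opening in m; "grasp_force": force on a finger pad.
Only numpy, scipy, OpenCV 4.12 (cv2) and the standard library are available. Lean on these libraries where they do the work, as an engineer would, in place of code of your own. Each camera call takes 0.05 s, during which the arm holds its last target. There are 200 camera calls.

## Working session

There is one attempt and no reset: what is moved stays moved. The work goes in short steps, Python scripts to look and compute and a tool call to move; the robot and the scene stay as the last step left them, time stands still between calls to the robot, and variables do not carry over. Pictures are saved under pics/ and viewed, at most 10 in all, crops included, and the job is handed in when it is done.

Besides the shell and the picture viewer there is one more tool, called after ">>>" by a JSON object that holds its "method" and its "body". play_rows: Moves the arm, as the interface text tells. Its arguments: {"type":"object","properties":{"steps":{"type":"array","items":{"type":"array","items":{"type":"array","items":{"type":"number"}}}},"force":{"type":"number"}},"required":["steps"]}

```bash
mkdir -p pics; ls
cat > h.py <<'E'
import numpy as np, cv2
from cell import *
def shot(n,f=None):
    c=read_camera(n)
    if f: cv2.imwrite('pics/'+f,c['frame'][:,:,::-1])
    return c
def ray(c,u,v):
    K=np.array(c['intrinsics']);V=np.array(c['view']);R=V[:3,:3];t=V[:3,3]
    d=np.linalg.solve(K,[u,v,1]);d=np.array([d[0],-d[1],-d[2]])
    return -R.T@t,R.T@d
def onz(c,u,v,z):
    o,d=ray(c,u,v);return o+d*(z-o[2])/d[2]
def proj(c,p):
    K=np.array(c['intrinsics']);V=np.array(c['view']);q=V[:3,:3]@np.array(p)+V[:3,3]
    a=K@np.array([q[0],-q[1],-q[2]]);return a[:2]/a[2]
E
python3 - <<'E'
from h import *
for n in ['top','side']:
    c=shot(n,n+'0.png'); print(n,[k for k in c],np.round(onz(c,320,200,0),3),np.round(ray(c,0,0)[0],3))
    for nm in ['stand','reel','clip','thimble','pattern_weight','rolled_tape','bobbin_teal','needle_case','fabric_clip_1']:
        for s in silhouettes(n,nm)[:3]:
            m=s['pixels'];v,u=np.nonzero(m)
            if len(u): print(nm,round(s['p'],2),s['extent'],np.round(onz(c,u.mean(),v.mean(),0.01),3))
o=get_obs();print(o)
E
```

```text
pics
top ['frame', 'intrinsics', 'view'] [0.625 0.081 0.   ] [0.543 0.077 1.169]
stand 0.57 [291.3, 183.1, 328.2, 223.5] [0.62  0.102 0.01 ]
reel 0.61 [207.8, 202.5, 232.7, 227.6] [0.584 0.302 0.01 ]
clip 0.65 [428.8, 225.3, 468.5, 235.6] [ 0.559 -0.208  0.01 ]
clip 0.5 [382.2, 201.2, 417.7, 211.4] [ 0.612 -0.104  0.01 ]
pattern_weight 0.83 [277.2, 155.9, 297.3, 177.2] [0.698 0.159 0.01 ]
pattern_weight 0.42 [263.6, 204.1, 268.2, 207.1] [0.615 0.207 0.01 ]
rolled_tape 0.82 [349.2, 160.1, 371.3, 182.0] [ 0.695 -0.011  0.01 ]
bobbin_teal 0.47 [373.7, 238.2, 382.2, 250.3] [ 0.531 -0.048  0.01 ]
needle_case 0.54 [200.5, 167.6, 232.4, 174.6] [0.689 0.317 0.01 ]
fabric_clip_1 0.59 [264.6, 239.9, 271.3, 252.1] [0.519 0.195 0.01 ]
side ['frame', 'intrinsics', 'view'] [0.689 0.162 0.   ] [ 0.129 -0.576  0.447]
stand 0.58 [291.2, 177.2, 333.2, 228.8] [0.634 0.119 0.01 ]
clip 0.73 [373.6, 286.4, 420.8, 314.2] [ 0.559 -0.224  0.01 ]
clip 0.64 [351.4, 249.5, 390.9, 267.1] [ 0.61  -0.104  0.01 ]
pattern_weight 0.58 [319.6, 191.3, 331.8, 206.2] [0.693 0.147 0.01 ]
rolled_tape 0.77 [364.5, 214.5, 38
[... 251 characters left out ...]
1.0, 'qpos': array([-62.61720323,  18.39246149,  -4.01681767,  83.10863365,
         1.29653769,  78.53970663,  -3.26047954]), 'joint_velocities': array([-0.04778498, -0.07838511,  0.06820596, -0.13277558,  0.05773181,
        0.02293192, -0.04276903]), 'effort': array([-1.32829253e-03, -4.91112971e+01, -4.03376939e-01, -3.12776220e+01,
       -6.35546702e-02,  3.36503831e-02, -2.40280747e-05]), 'tool_pos': array([0.29082554, 0.5813312 , 0.22257103]), 'tool_rot': array([1.79995580e+02, 3.98949355e-03, 1.53426530e+02]), 'force': array([-1.14221948,  0.18207021, -0.49995634]), 'wrist_torque': array([ 0.00821945, -0.0073715 ,  0.02578459]), 'grasp_force': 0.0, 'grip_width': 0.08745408994978549}
```

Run:
```python
import cv2,numpy as np
t=cv2.imread('pics/top0.png');s=cv2.imread('pics/side0.png')
a=cv2.resize(t[145:265,190:480],(800,331),interpolation=cv2.INTER_CUBIC)
b=cv2.resize(s[140:330,220:480],(360,263),interpolation=cv2.INTER_CUBIC)
c=cv2.resize(t[175:235,280:380],(438,263),interpolation=cv2.INTER_CUBIC)
cv2.imwrite('pics/v1.png',np.vstack([a,np.hstack([b,c,np.zeros((263,2,3),np.uint8)])]))
```

```text
(no output)
```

View pics/v1.png

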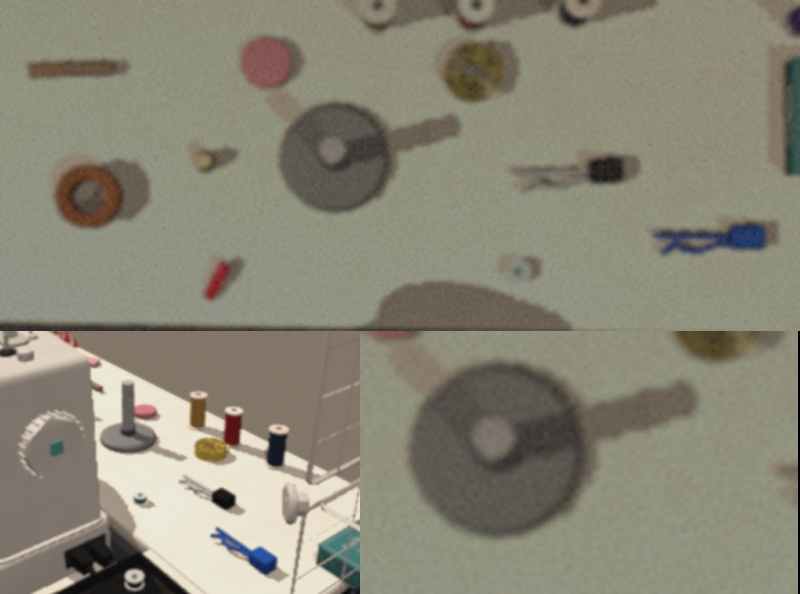

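Run:
```python
from h import *
c=shot('wrist','w0.png')
o=get_obs()
from scipy.spatial.transform import Rotation as R
V=np.array(c['view']);Rt=R.from_euler('xyz',o['tool_rot'],degrees=True).as_matrix()
cp=ray(c,320,200)[0]
print('cam in tool',Rt.T@(cp-o['tool_pos']),'axis in tool',Rt.T@ray(c,320,200)[1],'right',Rt.T@V[0,:3]);print(np.array(c['intrinsics']))
t=cv2.imread('pics/top0.png');w=cv2.imread('pics/w0.png')
cv2.imwrite('pics/v2.png',np.vstack([cv2.resize(t,(480,300)),cv2.resize(w,(480,300))]))
# accurate fits top
c=read_camera('top')
for nm,h in [('reel',.022),('stand',.006)]:
    m=silhouettes('top',nm)[0]['pixels'].astype(np.uint8)
    k=max(cv2.findContours(m,0,1)[0],key=cv2.contourArea)
    (u,v),r=cv2.minEnclosingCircle(k);e=cv2.fitEllipse(k);print(nm,e,np.round(onz(c,*e[0],h),4),np.round(onz(c,u,v,h),4))
```

```text
cam in tool [ 8.28046226e-02 -1.56727816e-04 -1.61861619e-01] axis in tool [-0.30747796  0.00491624  0.95158323] right [-8.58734902e-04  9.99999576e-01 -3.32613393e-04]
[[282.30907      0.         318.62691307]
 [  0.         282.30907    197.92816877]
 [  0.           0.           1.        ]]
reel ((221.1663055419922, 216.0707550048828), (22.243953704833984, 22.82264518737793), 127.2261734008789) [0.5841 0.2997 0.022 ] [0.5844 0.2991 0.022 ]
stand ((311.23419189453125, 201.51638793945312), (39.391357421875, 40.21349334716797), 94.10562896728516) [0.6213 0.1011 0.006 ] [0.6221 0.1014 0.006 ]
```

View pics/v2.png

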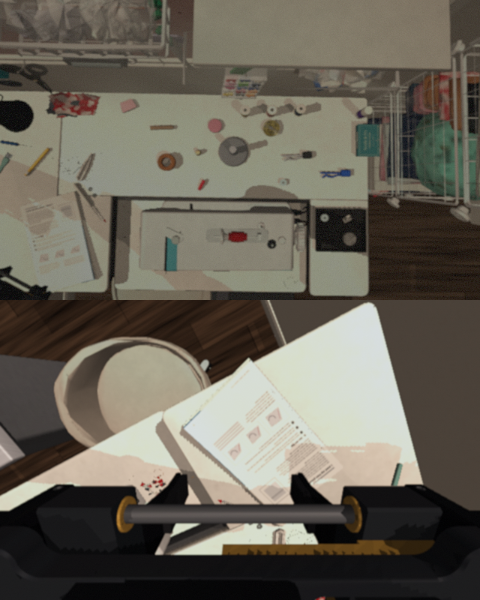

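Run:
```python
from h import *
fs=[read_camera('side') for _ in range(4)];c=fs[0]
f=np.mean([x['frame'] for x in fs],0).astype(np.uint8)[:,:,::-1]
ct=read_camera('top')
for z in [.074,.088,.102]: print(z,proj(c,[.6213,.1011,z]),proj(ct,[.6213,.1011,z]))
print(proj(c,[.6213,.1011,0]), proj(c,[.6213,.1011,.012]))
a=cv2.resize(f[165:240,280:345],(520,600),interpolation=cv2.INTER_CUBIC)
a=cv2.convertScaleAbs(a,alpha=1.5)
cv2.imwrite('pics/v3.png',a)
```

```text
0.074 [311.92814222 186.99888977] [310.61637834 199.34671222]
0.088 [311.87433096 180.9561927 ] [310.48207358 198.86960987]
0.102 [311.81980664 174.83342228] [310.34426412 198.38005748]
[312.20127299 217.66991697] [312.15822802 212.83621293]
```

View pics/v3.png

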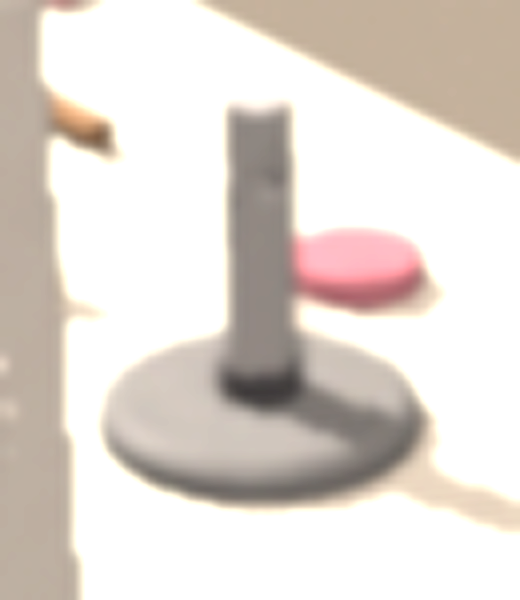

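>>> {"method": "play_rows", "body": {"steps": [[[0, 0, -0.01, 0, 0, 0.138, 0.087], [0, 0, -0.01, 0, 0, 0.138, 0.087], [0, 0, -0.01, 0, 0, 0.138, 0.087], [0, 0, -0.01, 0, 0, 0.138, 0.087], [0, 0, -0.01, 0, 0, 0.138, 0.087], [0, 0, -0.01, 0, 0, 0.138, 0.087], [0, 0, -0.01, 0, 0, 0.138, 0.087], [0, 0, -0.01, 0, 0, 0.141, 0.087]]]}}

```text
time_s: 2.25
tool_pos: [0.2908, 0.5813, 0.303]
tool_rot: [180.0, -0.0, 89.7]
force: [0.1, 0.3, 0.2]
grip_width: 0.0869
grasp_force: 0.0
```

>>> {"method": "play_rows", "body": {"steps": [[[-0.036, 0.031, 0, 0, 0, 0, 0.087], [-0.036, 0.031, 0, 0, 0, 0, 0.087], [-0.036, 0.031, 0, 0, 0, 0, 0.087], [-0.036, 0.031, 0, 0, 0, 0, 0.087], [-0.036, 0.031, 0, 0, 0, 0, 0.087], [-0.036, 0.031, 0, 0, 0, 0, 0.087], [-0.036, 0.031, 0, 0, 0, 0, 0.087], [-0.036, 0.031, 0, 0, 0, 0, 0.087], [-0.036, 0.031, 0, 0, 0, 0, 0.087], [0, 0, 0, 0, 0, 0, 0.087]]]}}

```text
time_s: 3.25
tool_pos: [0.5747, 0.2481, 0.3027]
tool_rot: [179.8, 0.3, 89.2]
force: [-0.1, -0.8, 0.1]
grip_width: 0.0868
grasp_force: 0.0
```

>>> {"method": "play_rows", "body": {"steps": [[[-0.005, 0.015, 0.045, 0, 0, 0, 0.087], [-0.005, 0.015, 0.045, 0, 0, 0, 0.087], [-0.005, 0.015, 0.045, 0, 0, 0, 0.087], [0, 0, 0, 0, -0.13, 0, 0.087], [0, 0, 0, 0, -0.13, 0, 0.087], [0, 0, 0, 0, -0.13, 0, 0.087], [0, 0, 0, 0, -0.13, 0, 0.087], [0, 0, 0, 0, 0, 0, 0.087], [0, 0, 0, 0, 0, 0, 0.087]]]}}

```text
time_s: 4.15
tool_pos: [0.6144, 0.2431, 0.1666]
tool_rot: [-179.9, 29.8, 90.1]
force: [-0.3, -0.4, 1.7]
grip_width: 0.0869
grasp_force: 0.0
```

Run:
```python
from h import *
print(get_obs()['tool_pos'],get_obs()['tool_rot'])
fs=[read_camera('wrist') for _ in range(4)];c=fs[0]
f=np.mean([x['frame'] for x in fs],0).astype(np.uint8)[:,:,::-1]
cv2.imwrite('pics/w1.png',f)
u,v=np.array(proj(c,[.6213,.1011,.07])).astype(int)
for z in [0.012,.06,.07,.0945]: print(z,proj(c,[.6213,.1011,z]))
x0=max(u-60,0);y0=max(v-60,0);print(x0,y0)
a=cv2.resize(f[y0:y0+120,x0:x0+120],(600,600),interpolation=cv2.INTER_CUBIC)
cv2.imwrite('pics/v4.png',np.hstack([a,np.vstack([cv2.resize(f,(200,125)),np.zeros((475,200,3),np.uint8)])]))
```

```text
[0.61442569 0.24309076 0.16659831] [-179.92978611   29.75628001   90.12539819]
0.012 [323.63131766 207.73036749]
0.06 [324.04891994 236.58591114]
0.07 [324.14573666 243.27576752]
0.0945 [324.39965394 260.82098057]
264 183
```

View pics/v4.png

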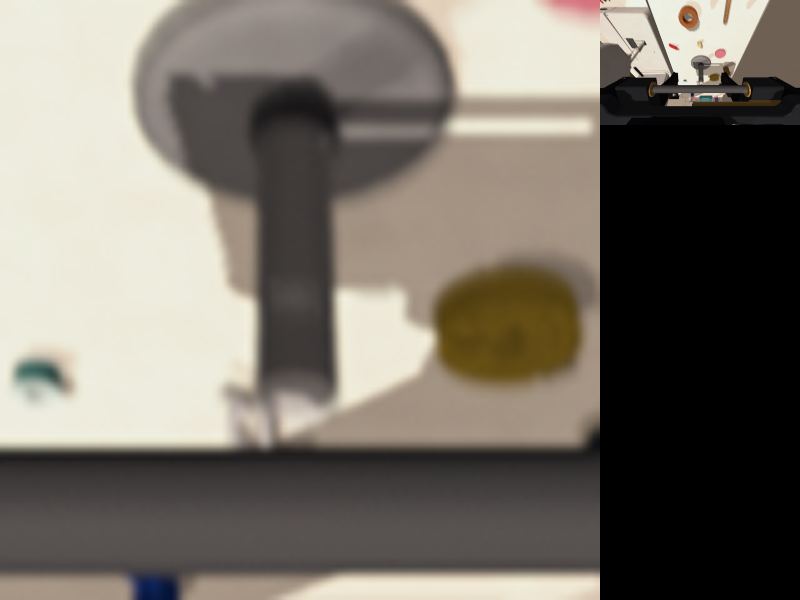

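Run:
```python
from h import *
fs=[read_camera('wrist') for _ in range(8)];c=fs[0]
f=np.mean([x['frame'] for x in fs],0)
g=f.mean(2)
for v in range(232,258,2): print(v,g[v,312:336].astype(int))
for z in [.066,.07,.072,.074,.076]: print(z,proj(c,[.6213,.111,z]))
a=cv2.resize(g[203:268,300:350],(460,598),interpolation=cv2.INTER_CUBIC)
cv2.imwrite('pics/v5.png',np.clip((a-25)*3,0,255).astype(np.uint8))
```

```text
232 [148 148 135  98  65  55  55  57  59  60  60  60  60  60  58  56  56  62
  92 130 146 147 147 146]
234 [148 147 133  97  65  55  56  57  58  60  60  60  61  59  58  57  55  61
  91 130 146 148 148 149]
236 [147 146 132  96  64  55  55  56  59  59  60  60  60  60  58  56  56  60
  88 129 147 150 149 150]
238 [145 145 131  95  63  56  59  60  62  63  64  64  64  63  61  58  56  59
  85 126 146 150 149 149]
240 [149 145 130  94  62  57  66  68  70  72  74  74  73  70  67  65  59  59
  93 146 173 178 178 176]
242 [207 197 170 115  67  56  65  70  72  75  77  78  77  73  68  66  59  61
 113 188 225 231 230 229]
244 [231 231 212 146  77  56  62  66  67  69  70  70  70  68  66  65  60  59
 109 186 225 231 231 230]
246 [231 231 213 148  79  57  58  59  58  59  59  59  59  59  59  60  57  59
 105 180 223 230 229 229]
248 [231 231 212 148  80  56  55  56  57  57  58  58  58  57  57  56  54  58
 102 177 222 230 229 228]
250 [231 231 212 145  77  54  54  56  57  58  58  58  58  58  58  57  55  56
  93 167 220 230 229 229]
252 [232 231 210 141  72  53  55  56  57  57  57  58  58  57  58  57  56  55
  87 161 218 231 230 230]
254 [230 231 209 140  72  53  55  56  57  57  57  57  58  57  58  57  56  55
  84 157 217 231 230 229]
256 [217 218 196 131  69  53  56  58  60  62  63  63  62  61  60  59  57  55
  78 151 215 230 229 228]
0.066 [323.33859439 232.67002996]
0.07 [323.38418109 235.37266216]
0.072 [323.40724802 236.74019727]
0.074 [323.43050025 238.11871879]
0.076 [323.45394005 239.50835965]
```

View pics/v5.png

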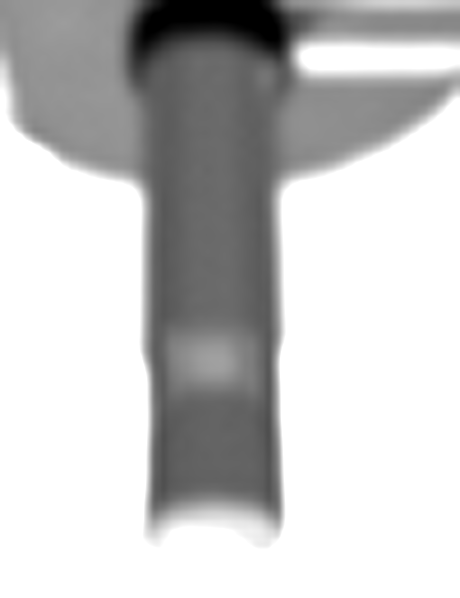

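>>> {"method": "play_rows", "body": {"steps": [[[0.02, -0.007, 0, 0, 0.13, 0, 0.087], [0.01, -0.007, 0, 0, 0.13, 0, 0.087], [0.01, -0.007, 0, 0, 0.13, 0, 0.087], [0.01, -0.007, 0, 0, 0.13, 0, 0.087], [0, 0, 0, 0, 0, 0, 0.087], [0, 0, 0, 0, 0, 0, 0.087]]]}}

```text
time_s: 5.35
tool_pos: [0.5871, 0.2878, 0.1504]
tool_rot: [180.0, 0.1, 89.9]
force: [0.1, 0.1, -0.1]
grip_width: 0.0867
grasp_force: 0.0
```

Run:
```python
from h import *
o=get_obs();print(o['tool_pos'],o['tool_rot'])
c=shot('wrist','w2.png');print(get_obs()['tool_pos'])
m=silhouettes('wrist','reel')
for s in m[:2]:
    k=max(cv2.findContours(s['pixels'].astype(np.uint8),0,1)[0],key=cv2.contourArea);e=cv2.fitEllipse(k)
    print(s['p'],s['extent'],e,onz(c,*e[0],.02),onz(c,*e[0],.024))
print(proj(c,[.5845,.3,.024]))
```

```text
[0.58708045 0.28778392 0.15038693] [1.79977360e+02 8.71785157e-02 8.99396997e+01]
[0.58676912 0.2892173  0.14999837]
0.85 [292.6, 150.0, 344.3, 206.8] ((316.217041015625, 177.9022216796875), (47.53030776977539, 50.014251708984375), 3.9435229301452637) [0.58471775 0.30067358 0.02      ] [0.58475306 0.30163439 0.024     ]
[315.98277928 179.42179072]
```

>>> {"method": "play_rows", "body": {"steps": [[[0.006, -0.001, 0.034, 0, 0, 0, 0.087], [0.006, -0.001, 0.034, 0, 0, 0, 0.087], [0, 0, 0.034, 0, 0, 0, 0.087], [0, 0, 0.026, 0, 0, 0, 0.087], [0, 0, 0.01, 0, 0, 0, 0.087], [0, 0, 0, 0, 0, 0, 0.087], [0, 0, 0, 0, 0, 0, 0.045], [0, 0, 0, 0, 0, 0, 0.045], [0, 0, 0, 0, 0, 0, 0.045], [0, 0, 0, 0, 0, 0, 0.045], [0, 0, 0, 0, 0, 0, 0.045], [0, 0, 0, 0, 0, 0, 0.045]]], "force": 15}}

```text
time_s: 6.65
tool_pos: [0.585, 0.3006, 0.0125]
tool_rot: [180.0, -0.0, 90.0]
force: [-1.3, 0.0, 2.1]
grip_width: 0.0506
grasp_force: 15.0
```

>>> {"method": "play_rows", "body": {"steps": [[[0, 0, -0.03, 0, 0, 0, 0.045], [0, 0, -0.04, 0, 0, 0, 0.045], [0, 0, -0.04, 0, 0, 0, 0.045], [-0.04, 0.0075, -0.01, 0, 0, 0, 0.045], [-0.04, 0.0075, 0, 0, 0, 0, 0.045], [-0.04, 0.0075, 0, 0, 0, 0, 0.045], [-0.04, 0.0075, 0, 0, 0, 0, 0.045], [-0.0385, 0.007, 0, 0, 0, 0, 0.045], [0, 0, 0, 0, 0, 0, 0.045], [0, 0, 0, 0, 0, 0, 0.045], [0, 0, 0, 0, 0, 0, 0.045]]]}}

```text
time_s: 7.75
tool_pos: [0.6214, 0.1037, 0.1317]
tool_rot: [-180.0, -0.1, 90.1]
force: [-0.8, 1.4, -0.3]
grip_width: 0.0504
grasp_force: 15.0
```

Run:
```python
from h import *
o=get_obs();print(o['tool_pos'],o['tool_rot'],o['grip_width'],o['grasp_force'])
w=shot('wrist','w3.png');s=shot('side','s3.png')
a=cv2.resize(w['frame'][100:340,180:460,::-1],(450,386));b=cv2.resize(s['frame'][130:240,250:380,::-1],(350,296),interpolation=cv2.INTER_CUBIC)
b=np.vstack([b,np.zeros((90,350,3),np.uint8)]);cv2.imwrite('pics/v6.png',np.hstack([a,b]))
for q in (w,s): print([np.round(proj(q,[.622,.102,z])) for z in (.012,.0945,.14)])
```

```text
[0.62143949 0.1037457  0.13174655] [-1.79971120e+02 -6.47022346e-02  9.00991174e+01] 0.05036253608462383 15.000107511878014
[array([319., 194.]), array([319., 225.]), array([319., 255.])]
[array([312., 213.]), array([312., 178.]), array([312., 158.])]
```

View pics/v6.png

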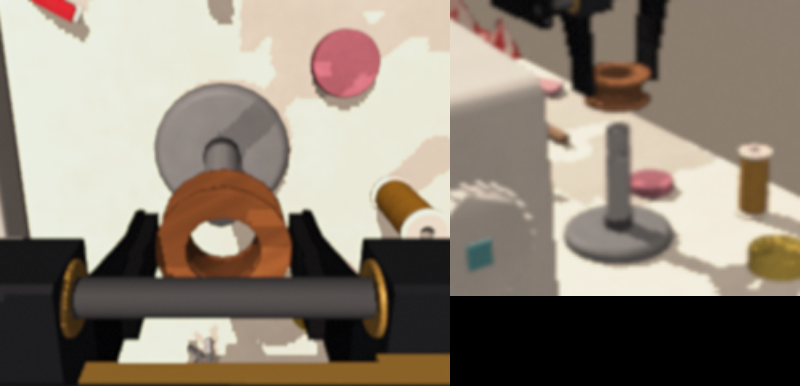

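Run:
```python
from h import *
c=shot('wrist');o=get_obs();print(o['tool_pos'])
for nm,z in [('stand',.012),('reel',.1435)]:
    s=silhouettes('wrist',nm)[0];print(nm,s['p'],s['extent'])
    l,t,r,b=s['extent']
    if nm=='reel':
        print('reel c',onz(c,(l+r)/2,(t+b)/2,.125),onz(c,(l+r)/2,(t+b)/2,.1435))
    else: print('stand c',onz(c,(l+r)/2,t+ (r-l)/2*.95,.012), 'far edge',onz(c,(l+r)/2,t,.01))
g=c['frame'].astype(float).mean(2)
print(g[190:206:4,300:340].astype(int))
cs=shot('side')
for nm in ('reel','stand'):
    s=silhouettes('side',nm)[0];print(nm,s['p'],s['extent'])
print(proj(cs,[*o['tool_pos'][:2],.132]),proj(cs,[.622,.102,.012]))
```

```text
[0.62147566 0.10404674 0.13180303]
stand 0.85 [273.7, 151.7, 361.0, 237.3]
stand c [0.62014646 0.10364883 0.012     ] far edge [0.62010736 0.14636411 0.01      ]
reel 0.61 [278.9, 203.2, 364.2, 274.3]
reel c [0.62343923 0.10587815 0.125     ] [0.62321916 0.11476488 0.1435    ]
[[140 138 136 136 135 135 134 126 105  79  66  69  80  90 100 104 107 106
  105 101  95  86  73  63  52  49  60  84 104 113 112 112 112 112 111 114
  121 126 131 133]
 [138 137 138 138 137 135 118  90  79  91 107 117 121 123 126 128 127 124
  123 122 117 111 102  96  88  76  67  58  68  95 109 111 117 130 136 136
  137 135 135 134]
 [137 137 138 138 138 127  98  84  97 110 116 119 121 125 126 127 126 123
  122 121 117 111 103  98  91  83  73  63  57  64  91 118 131 137 137 137
  137 136 134 132]
 [137 137 137 136 136 134 120 102 103 112 117 120 122 126 128 129 126 124
  122 121 117 112 105  98  92  85  77  67  64  70  91 121 135 136 135 134
  136 134 134 132]]
reel 0.69 [300.1, 150.3, 324.2, 172.4]
stand 0.72 [293.2, 175.2, 336.2, 228.1]
[310.9308256 161.0185252] [312.17283711 212.59636279]
```

>>> {"method": "play_rows", "body": {"steps": [[[-0.002, -0.0005, 0, 0, 0, 0, 0.045], [0, 0, 0.01, 0, 0, 0, 0.045], [0, 0, 0.008, 0, 0, 0, 0.045], [0, 0, 0.006, 0, 0, 0, 0.045], [0, 0, 0.004, 0, 0, 0, 0.045], [0, 0, 0.004, 0, 0, 0, 0.045], [0, 0, 0, 0, 0, 0, 0.045]]]}}

```text
time_s: 8.85
tool_pos: [0.621, 0.1, 0.0993]
tool_rot: [-179.9, 0.0, 90.0]
force: [-0.1, 0.2, -1.0]
grip_width: 0.0506
grasp_force: 15.0
```

>>> {"method": "play_rows", "body": {"steps": [[[0.0015, 0, 0, 0, 0, 0, 0.045], [0, 0, 0.01, 0, 0, 0, 0.045], [0, 0, 0.01, 0, 0, 0, 0.045], [0, 0, 0.01, 0, 0, 0, 0.045], [0, 0, 0.01, 0, 0, 0, 0.045], [0, 0, 0.01, 0, 0, 0, 0.045], [0, 0, 0.008, 0, 0, 0, 0.045], [0, 0, 0, 0, 0, 0, 0.045], [0, 0, 0, 0, 0, 0, 0.045]]]}}

```text
time_s: 9.75
tool_pos: [0.6214, 0.1015, 0.0419]
tool_rot: [-180.0, 0.0, 90.0]
force: [0.7, 0.7, -0.6]
grip_width: 0.0507
grasp_force: 15.0
```

>>> {"method": "play_rows", "body": {"steps": [[[0, 0, 0.004, 0, 0, 0, 0.045], [0, 0, 0.003, 0, 0, 0, 0.045], [0, 0, 0.003, 0, 0, 0, 0.045], [0, 0, 0.002, 0, 0, 0, 0.045], [0, 0, 0.002, 0, 0, 0, 0.045], [0, 0, 0, 0, 0, 0, 0.045]]]}}

```text
time_s: 10.35
tool_pos: [0.6211, 0.1015, 0.0276]
tool_rot: [-180.0, 0.0, 90.0]
force: [0.5, -0.7, -1.4]
grip_width: 0.0505
grasp_force: 15.0
```

>>> {"method": "play_rows", "body": {"steps": [[[0, 0, 0, 0, 0, 0, 0.066], [0, 0, 0, 0, 0, 0, 0.066], [0, 0, 0, 0, 0, 0, 0.066], [0, 0, -0.02, 0, 0, 0, 0.07], [0, 0, -0.03, 0, 0, 0, 0.07], [0, 0, -0.03, 0, 0, 0, 0.07], [0, 0, -0.007, 0, 0, 0, 0.07], [0, 0, 0, 0, 0, 0, 0.0], [0, 0, 0, 0, 0, 0, 0.0], [0, 0, 0, 0, 0, 0, 0.0], [0, 0, 0, 0, 0, 0, 0.0], [0, 0, 0, 0, 0, 0, 0.0]]]}}

```text
time_s: 11.55
tool_pos: [0.6208, 0.1014, 0.114]
tool_rot: [-179.9, 0.0, 90.0]
force: [-0.4, 0.0, -0.5]
grip_width: 0.0379
grasp_force: 0.0
```

Run:
```python
from h import *
o=get_obs();print(o['tool_pos'],o['grip_width'],o['force'])
s=shot('side','s4.png');
for nm in ('reel','stand'):
    q=silhouettes('side',nm)
    if q: print(nm,q[0]['p'],q[0]['extent'])
a=cv2.resize(s['frame'][130:240,250:380,::-1],(700,592),interpolation=cv2.INTER_CUBIC);cv2.imwrite('pics/v7.png',a)
c=shot('wrist'); 
for q in silhouettes('wrist','reel')[:1]: print(q['extent'])
for nm in ['clip']:
  c=read_camera('top')
  for q in silhouettes('top',nm): 
    v,u=np.nonzero(q['pixels']);
    P=np.array([onz(c,a,b,.009)[:2] for a,b in zip(u,v)]);mu=P.mean(0)
    w,V=np.linalg.eigh(np.cov(P.T));d=V[:,1];d=d*np.sign(d[1]);pr=(P-mu)@d
    print(q['p'],mu,np.degrees(np.arctan2(d[1],d[0])),pr.min(),pr.max(),mu+d*pr.min(),mu+d*pr.max())
```

```text
[0.62083042 0.10144172 0.11397976] 0.037886259649593426 [-0.43767381  0.04072124 -0.47679412]
reel 0.77 [301.5, 200.1, 323.1, 217.8]
stand 0.93 [292.7, 175.2, 335.0, 230.4]
[292.5, 172.1, 349.0, 230.0]
0.53 [ 0.61037083 -0.09240517] 99.75902360688643 -0.03979308621618143 0.042372708689864126 [ 0.61711594 -0.13162242] [ 0.60318845 -0.05064562]
0.5 [ 0.56061465 -0.22087245] 94.2175810795672 -0.027850597588233758 0.05801983763587554 [ 0.56266291 -0.24864763] [ 0.55634763 -0.16300973]
```

View pics/v7.png

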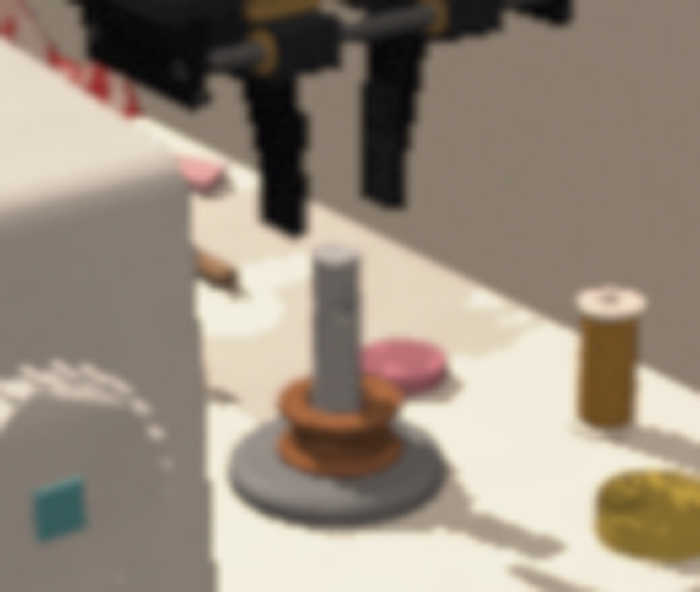

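>>> {"method": "play_rows", "body": {"steps": [[[0, 0, 0.005, 0, 0, 0, 0.0], [0, 0, 0.003, 0, 0, 0, 0.0], [0, 0, 0.002, 0, 0, 0, 0.0], [0, 0, 0, 0, 0, 0, 0.0], [0, 0, 0.002, 0, 0, 0, 0.0], [0, 0, 0.002, 0, 0, 0, 0.0], [0, 0, 0.001, 0, 0, 0, 0.0], [0, 0, 0.001, 0, 0, 0, 0.0], [0, 0, 0.001, 0, 0, 0, 0.0], [0, 0, 0, 0, 0, 0, 0.0]]]}}

```text
time_s: 12.9
tool_pos: [0.6212, 0.1015, 0.0989]
tool_rot: [-180.0, -0.0, 90.0]
force: [-2.5, -0.5, 4.3]
grip_width: 0.0004
grasp_force: 2.6
```

>>> {"method": "play_rows", "body": {"steps": [[[0, 0, 0, 0, 0, 0, 0.0], [0, 0, 0, 0, 0, 0, 0.0]]]}}

```text
time_s: 13.1
tool_pos: [0.6213, 0.1015, 0.0989]
tool_rot: [180.0, -0.0, 90.0]
force: [-3.3, -0.9, 6.0]
grip_width: 0.0004
grasp_force: 2.6
```

>>> {"method": "play_rows", "body": {"steps": [[[0, 0, 0.001, 0, 0, 0, 0.0], [0, 0, 0, 0, 0, 0, 0.0]]]}}

```text
time_s: 13.3
tool_pos: [0.6213, 0.1015, 0.0981]
tool_rot: [180.0, -0.0, 90.0]
force: [-2.9, -0.9, 6.3]
grip_width: 0.0005
grasp_force: 2.9
```

>>> {"method": "play_rows", "body": {"steps": [[[0, 0, -0.02, 0, 0, 0, 0.0], [0, 0, -0.04, 0, 0, 0, 0.05], [-0.04, -0.002, -0.02, 0, 0, 0, 0.05], [-0.04, -0.002, 0, 0, 0, 0, 0.05], [-0.04, -0.002, 0, 0, 0, 0, 0.05], [-0.04, -0.002, 0, 0, 0, 0, 0.05], [-0.03, -0.002, 0, 0, 0, 0, 0.05], [0, 0, 0, 0, 0, 0, 0.05], [0, 0, 0, 0, 0, 0, 0.05], [0, 0, 0, 0, 0, 0, 0.05]]]}}

```text
time_s: 14.3
tool_pos: [0.6116, -0.0866, 0.1768]
tool_rot: [-180.0, -0.1, 90.1]
force: [-0.4, 0.7, -0.0]
grip_width: 0.0495
grasp_force: 0.0
```

Run:
```python
from h import *
c=shot('wrist','w8.png');o=get_obs();print(o['tool_pos'],o['tool_rot'],o['force'])
f=c['frame'];q=silhouettes('wrist','clip')
for s in q:print(s['p'],s['extent'])
l,t,r,b=map(int,q[0]['extent']);x0,y0=l-15,t-15
k=min(800/(r-l+30),590/(b-t+30));print(x0,y0,k)
cv2.imwrite('pics/v8.png',cv2.resize(f[y0:b+15,x0:r+15,::-1],None,fx=k,fy=k,interpolation=cv2.INTER_CUBIC))
# dark grip top
g=f.max(2);m=((g<60)&q[0]['pixels']).astype(np.uint8);k=max(cv2.findContours(m,0,1)[0],key=cv2.contourArea)
re=cv2.minAreaRect(k);print(re);print([np.round(onz(c,*p,.018),4) for p in cv2.boxPoints(re)],onz(c,*re[0],.014))
```

```text
[ 0.61160652 -0.08630606  0.17673306] [-1.79993436e+02 -5.70054508e-02  9.01633964e+01] [-0.82056929  0.12328795  0.68898595]Traceback (most recent call last):
  File "<stdin>", line 5, in <module>
IndexError: list index out of range
```

Run:
```python
from h import *
c=shot('wrist','w9.png');o=get_obs();print(o['tool_pos'])
print(proj(c,[.612,-.117,.01]),proj(c,[.606,-.03,.01]))
print([(s['p'],s['extent']) for s in silhouettes('wrist','clip')])
cv2.imwrite('pics/v8.png',cv2.resize(c['frame'][80:330,220:420,::-1],None,fx=2.4,fy=2.4,interpolation=cv2.INTER_CUBIC))
```

```text
[ 0.61158489 -0.08660123  0.1768331 ]
[318.81644205 205.73793162] [313.71525163 133.46989128]
[(0.67, [276.5, 236.9, 286.3, 294.9]), (0.55, [306.1, 147.6, 331.0, 218.7])]
```

View pics/v8.png

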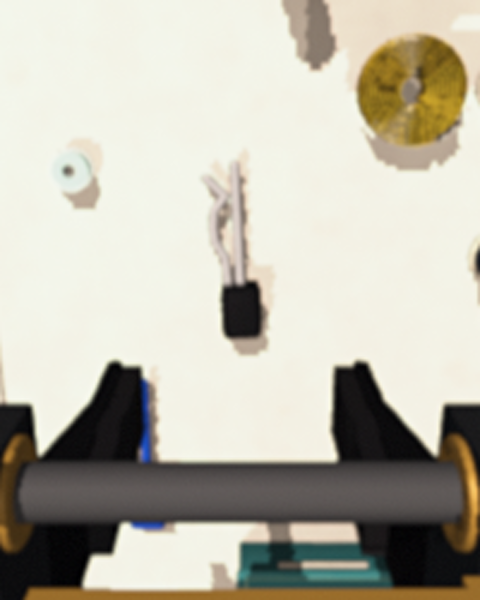

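Run:
```python
from h import *
c=shot('wrist');f=c['frame'];g=f.max(2)
s=[s for s in silhouettes('wrist','clip') if s['extent'][0]>295]
m=np.zeros(g.shape,np.uint8);m[190:228,305:340]=(g[190:228,305:340]<90)
k=max(cv2.findContours(m,0,1)[0],key=cv2.contourArea);re=cv2.minAreaRect(k);print(re)
print([np.round(onz(c,*p,.018),4) for p in cv2.boxPoints(re)],onz(c,*re[0],.014))
for v in range(148,196,6): print(v,f[v,300:334].mean(1).astype(int))
L=[(240,280),(238,230),(236,180),(235.5,163)]
P=[onz(c,220+x/2.4,80+y/2.4,.009)[:2] for x,y in L];print(np.round(P,4))
d=P[-1]-P[0];print(np.degrees(np.arctan2(d[1],d[0])),'origin from tip',P[-1]-.0765*d/np.linalg.norm(d))
```

```text
((320.5, 208.0), (22.0, 15.0), 90.0)
[array([ 0.605 , -0.1039,  0.018 ]), array([ 0.6228, -0.1039,  0.018 ]), array([ 0.6231, -0.132 ,  0.018 ]), array([ 0.6048, -0.132 ,  0.018 ])] [ 0.61397075 -0.11916187  0.014     ]
148 [241 240 240 240 240 240 240 237 232 225 223 228 233 237 236 223 213 211
 196 186 208 221 226 233 238 239 240 239 239 239 239 239 239 239]
154 [241 241 239 233 216 207 206 204 206 221 229 229 226 223 215 200 197 208
 198 161 133 155 193 222 237 239 240 239 240 240 240 239 239 239]
160 [240 240 240 240 241 241 236 201 163 160 174 197 207 202 189 183 193 207
 204 171 132 153 203 223 231 238 239 239 240 239 240 240 240 239]
166 [240 240 240 240 240 241 237 227 218 211 198 176 159 144 147 157 170 195
 206 184 139 134 181 221 233 238 239 239 240 240 239 239 240 240]
172 [240 241 240 240 241 237 224 210 210 194 152 123 116 127 171 216 216 208
 210 195 155 131 161 214 235 240 239 240 239 240 239 239 240 239]
178 [238 239 239 239 239 240 235 220 211 203 172 135 155 206 221 221 216 207
 210 202 166 143 176 215 231 237 239 239 239 239 239 239 239 239]
184 [239 240 239 240 239 239 239 239 230 200 188 200 201 189 189 207 211 201
 203 205 178 136 146 196 225 236 239 239 239 238 238 238 239 239]
190 [238 238 239 239 239 239 239 239 240 240 237 223 207 209 202 175 155 160
 191 209 190 145 137 178 210 221 226 228 230 229 229 229 228 230]
[[ 0.6133 -0.1062]
 [ 0.6123 -0.0802]
 [ 0.6113 -0.0553]
 [ 0.611  -0.0471]]
92.26856365034226 origin from tip [ 0.61403052 -0.12350278]
```

>>> {"method": "play_rows", "body": {"steps": [[[-0.011, 0.001, 0, 0, 0, 0, 0.05], [-0.011, 0.001, 0.03, 0, 0, 0, 0.05], [-0.0105, 0.0005, 0.04, 0, 0, 0, 0.05], [0, 0, 0.04, 0, 0, 0, 0.05], [0, 0, 0.03, 0, 0, 0, 0.05], [0, 0, 0.005, 0, 0, 0, 0.05], [0, 0, 0, 0, 0, 0, 0.05], [0, 0, 0, 0, 0, 0, 0.05]]]}}

```text
time_s: 15.4
tool_pos: [0.6153, -0.1217, 0.0339]
tool_rot: [179.8, 0.0, 90.0]
force: [-0.5, -0.9, 0.9]
grip_width: 0.05
grasp_force: 0.0
```

>>> {"method": "play_rows", "body": {"steps": [[[0.002, -0.001, 0.015, 0, 0, 0, 0.05], [0, 0, 0.012, 0, 0, 0, 0.05], [0, 0, 0.003, 0, 0, 0, 0.05], [0, 0, 0, 0, 0, 0, 0.05], [0, 0, 0, 0, 0, 0, 0.01], [0, 0, 0, 0, 0, 0, 0.01], [0, 0, 0, 0, 0, 0, 0.01], [0, 0, 0, 0, 0, 0, 0.01], [0, 0, 0, 0, 0, 0, 0.01], [0, 0, 0, 0, 0, 0, 0.01]]], "force": 30}}

```text
time_s: 16.4
tool_pos: [0.6129, -0.119, 0.0021]
tool_rot: [180.0, -0.0, 90.0]
force: [-0.0, 0.6, 0.5]
grip_width: 0.02
grasp_force: 29.9
```

>>> {"method": "play_rows", "body": {"steps": [[[0, 0, -0.02, 0, 0, 0, 0.01], [0, 0, -0.04, 0, 0, 0, 0.01], [0.02, 0.002, -0.0071, 0, 0, 0, 0.01], [0.03, 0.002, 0, 0, 0, 0, 0.01], [0.03, 0.002, 0, 0, 0, 0, 0.01], [0.024, 0.002, 0, 0, 0, 0, 0.01], [0.005, 0, 0, 0, 0, 0, 0.01], [0, 0, 0, 0, 0, 0, 0.01], [0, 0, 0, 0, 0, 0, 0.01], [0, 0, 0, 0, 0, 0, 0.01]]]}}

```text
time_s: 17.4
tool_pos: [0.6207, -0.0124, 0.0691]
tool_rot: [180.0, 0.1, 89.8]
force: [-0.7, -1.0, -1.1]
grip_width: 0.02
grasp_force: 29.9
```

Run:
```python
from h import *
fs=[read_camera('wrist') for _ in range(3)];c=fs[-1];o=get_obs();print(o['tool_pos'],o['tool_rot'],o['grip_width'])
f=np.mean([x['frame'] for x in fs],0)
for n,p in [('tip',[.6208,.0665,.0761]),('grip',[.6208,-.01,.0761]),('top',[.6213,.1015,.098])]: print(n,proj(c,p))
a=cv2.resize(f[0:260,230:410,::-1].astype(np.uint8),None,fx=2.3,fy=2.3,interpolation=cv2.INTER_CUBIC)
s=shot('side');b=cv2.resize(s['frame'][160:250,290:370,::-1],(390,439),interpolation=cv2.INTER_CUBIC)
cv2.imwrite('pics/v9.png',np.hstack([a[:598],np.vstack([b,np.zeros((598-439,390,3),np.uint8)])])[:, :800])
cv2.imwrite('pics/w10.png',f[:,:,::-1].astype(np.uint8))
print('side',proj(s,[.6208,.0665,.0761]),proj(s,[.6213,.0915,.0761]),proj(s,[.6213,.1015,.0981]))
```

```text
[ 0.62077372 -0.01138054  0.06912394] [1.79992090e+02 1.90298833e-02 8.98879068e+01] 0.01966930559902016
tip [318.04447727 118.07586221]
grip [318.53270589 248.47454853]
top [318.81696512  32.43621752]
side [321.60777401 191.55421796] [314.60702776 187.56501608] [311.72286513 176.48892307]
```

View pics/v9.png

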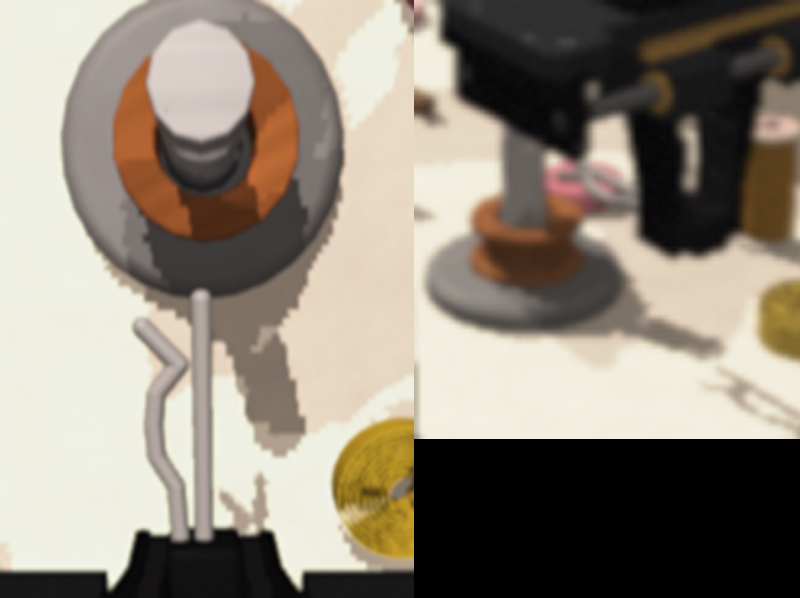

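>>> {"method": "play_rows", "body": {"steps": [[[0.008, 0, 0, 0, 0, 0, 0.01], [0.008, 0, 0, 0, 0, 0, 0.01], [0.006, 0, 0, 0, 0, 0, 0.01], [0.003, 0, 0, 0, 0, 0, 0.01], [0.003, 0, 0, 0, 0, 0, 0.01], [0.003, 0, 0, 0, 0, 0, 0.01], [0.002, 0, 0, 0, 0, 0, 0.01], [0, 0, 0, 0, 0, 0, 0.01]]]}}

```text
time_s: 18.4
tool_pos: [0.6208, 0.0234, 0.069]
tool_rot: [180.0, -0.0, 90.0]
force: [0.2, -0.0, -0.5]
grip_width: 0.0199
grasp_force: 29.9
```

>>> {"method": "play_rows", "body": {"steps": [[[0.002, 0, 0, 0, 0, 0, 0.01], [0.002, 0, 0, 0, 0, 0, 0.01], [0.002, 0, 0, 0, 0, 0, 0.01], [0, 0, 0, 0, 0, 0, 0.01]]]}}

```text
time_s: 18.8
tool_pos: [0.6208, 0.0295, 0.069]
tool_rot: [-180.0, -0.0, 90.0]
force: [-0.4, -0.1, -0.0]
grip_width: 0.0191
grasp_force: 29.9
```

Run:
```python
from h import *
o=get_obs();print(o['tool_pos'],o['force'],o['wrist_torque'])
c=read_camera('wrist');s=shot('side')
a=cv2.resize(c['frame'][0:260,230:410,::-1],None,fx=2.3,fy=2.3,interpolation=cv2.INTER_CUBIC)
b=cv2.resize(s['frame'][160:250,290:370,::-1],(390,439),interpolation=cv2.INTER_CUBIC)
cv2.imwrite('pics/v10.png',np.hstack([a[:598],np.vstack([b,np.zeros((159,390,3),np.uint8)])])[:, :800])
```

```text
[0.62080499 0.02953255 0.06903059] [-0.37666618 -0.087356   -0.03086799] [-0.01386849  0.02790084  0.01333086]
```

View pics/v10.png

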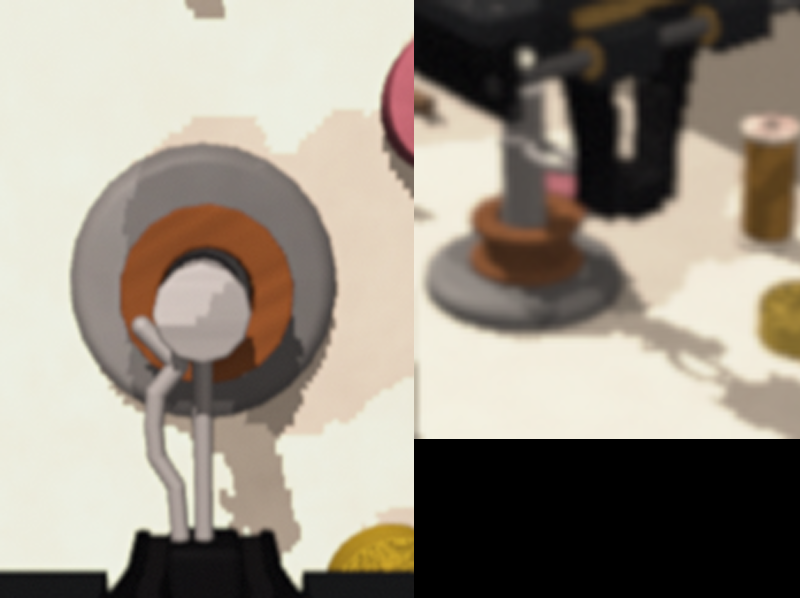

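>>> {"method": "play_rows", "body": {"steps": [[[0.002, 0, 0, 0, 0, 0, 0.01], [0.002, 0, 0, 0, 0, 0, 0.01], [0.002, 0, 0, 0, 0, 0, 0.01], [0.002, 0, 0, 0, 0, 0, 0.01], [0, 0, 0, 0, 0, 0, 0.01]]]}}

```text
time_s: 19.4
tool_pos: [0.62, 0.0359, 0.0687]
tool_rot: [-179.9, 0.1, 90.0]
force: [-1.6, -4.3, -0.6]
grip_width: 0.0197
grasp_force: 29.9
```

>>> {"method": "play_rows", "body": {"steps": [[[0.002, 0, 0, 0, 0, 0, 0.01], [0.002, 0, 0, 0, 0, 0, 0.01], [0, 0, 0, 0, 0, 0, 0.01]]]}}

```text
time_s: 19.7
tool_pos: [0.6199, 0.0402, 0.0686]
tool_rot: [-179.9, 0.1, 90.0]
force: [-2.6, -4.4, -1.6]
grip_width: 0.02
grasp_force: 29.9
```

>>> {"method": "play_rows", "body": {"steps": [[[0.002, 0, 0, 0, 0, 0, 0.01], [0.002, 0, 0, 0, 0, 0, 0.01], [0.002, 0, 0, 0, 0, 0, 0.01], [0, 0, 0, 0, 0, 0, 0.01]]]}}

```text
time_s: 20.1
tool_pos: [0.62, 0.049, 0.0687]
tool_rot: [-179.9, -0.1, 90.1]
force: [-4.5, 1.5, -1.0]
grip_width: 0.0195
grasp_force: 29.9
```

>>> {"method": "play_rows", "body": {"steps": [[[0.002, 0, 0, 0, 0, 0, 0.01], [0.002, 0, 0, 0, 0, 0, 0.01], [0.001, 0, 0, 0, 0, 0, 0.01], [0, 0, 0, 0, 0, 0, 0.01]]]}}

```text
time_s: 20.5
tool_pos: [0.621, 0.0536, 0.0692]
tool_rot: [180.0, -0.1, 90.1]
force: [-3.0, 4.0, -0.3]
grip_width: 0.0199
grasp_force: 29.9
```

>>> {"method": "play_rows", "body": {"steps": [[[0.002, 0, 0, 0, 0, 0, 0.01], [0.002, 0, 0, 0, 0, 0, 0.01], [0, 0, 0, 0, 0, 0, 0.01], [0, 0, 0, 0, 0, 0, 0.01]]]}}

```text
time_s: 20.9
tool_pos: [0.6211, 0.0559, 0.0692]
tool_rot: [180.0, -0.0, 90.0]
force: [-1.7, 1.1, -1.3]
grip_width: 0.0197
grasp_force: 29.9
```

>>> {"method": "play_rows", "body": {"steps": [[[0.001, 0, 0, 0, 0, 0, 0.01], [0.001, 0, 0, 0, 0, 0, 0.01], [0, 0, 0, 0, 0, 0, 0.01]]]}}

```text
time_s: 21.2
tool_pos: [0.6211, 0.0578, 0.0691]
tool_rot: [180.0, 0.0, 90.0]
force: [-2.3, -0.6, -0.2]
grip_width: 0.0198
grasp_force: 29.9
```

>>> {"method": "play_rows", "body": {"steps": [[[0, 0, 0, 0, 0, 0, 0.04], [0, 0, 0, 0, 0, 0, 0.04], [0, 0, 0, 0, 0, 0, 0.04], [0, 0, 0, 0, 0, 0, 0.04], [0, 0, -0.01, 0, 0, 0, 0.04], [0, 0, -0.03, 0, 0, 0, 0.04], [0, 0, -0.04, 0, 0, 0, 0.04], [-0.03, 0, -0.03, 0, 0, 0, 0.04], [-0.03, 0, 0, 0, 0, 0, 0.04], [0, 0, 0, 0, 0, 0, 0.04]]]}}

```text
time_s: 22.2
tool_pos: [0.6216, -0.0087, 0.1819]
tool_rot: [179.8, 0.2, 89.6]
force: [-0.0, -1.0, -0.8]
grip_width: 0.0401
grasp_force: 0.0
```

Run:
```python
from h import *
o=get_obs();print(o['time_s'],o['tool_pos'],o['force'])
c=shot('wrist','w11.png')
g=c['frame'].max(2)
for q in silhouettes('wrist','clip')[:3]: print(q['p'],q['extent'])
print('expected grip centre px',proj(c,[.621,.0575,.085]),'spindle',proj(c,[.621,.1015,.098]))
u,v=map(int,proj(c,[.621,.0575,.085]))
m=np.zeros(g.shape,np.uint8);m[v-45:v+45,u-35:u+35]=g[v-45:v+45,u-35:u+35]<60
for k in cv2.findContours(m,0,1)[0]:
    if cv2.contourArea(k)>150:
        r=cv2.minAreaRect(k);print(r,[np.round(onz(c,*p,.085)[:2],4) for p in cv2.boxPoints(r)])
for q in silhouettes('wrist','reel')[:1]: print('reel',q['extent'],onz(c,(q['extent'][0]+q['extent'][2])/2,(q['extent'][1]+q['extent'][3])/2,.03))
```

```text
22.2 [ 0.62164087 -0.00865163  0.18190395] [-0.04731752 -0.9853163  -0.8430337 ]
0.62 [297.1, 37.8, 331.6, 145.1]
0.46 [267.6, 310.0, 286.8, 322.4]
expected grip centre px [316.6777812  128.32961892] spindle [316.05465241  72.91236728]
((317.0, 127.0), (30.0, 22.0), 90.0) [array([0.6118, 0.0715]), array([0.6311, 0.0713]), array([0.6311, 0.0454]), array([0.6112, 0.0456])]
reel [293.4, 51.8, 344.2, 109.7] [0.62352441 0.10149442 0.03      ]
```

```bash
python3 -c "
from cell import *
print(sign_off())"
```

```text
the job is handed in; nothing more can be done
None
```

The reel lies flat on the foot and the R-clip is released, with its bow sprung over the spindle and the grip's centre about 43 mm from the axis; I handed the job in at about 22 s, and the judge returned no verdict.

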